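Press a terminal block home in a two-fence jig

ROBOT

A 6-joint arm with a two-finger parallel gripper is mounted at the origin on a cart in front of the work surface, level with it; the furniture and walls round the work are solid. World frame = base frame: x ahead of the robot, y to its left, z up, the work surface at z = 0. Lengths are in mm, angles in rad, forces in N, time in s.
With the tool pointing down it reaches from about 350 to 975 mm from the base axis. Payload 7.1 kg.
Tool frame: the origin (TCP) lies at the very end of the fingers, on their centre line; the grasp point (between the pads) lies ctrl.hold_point_z behind it (ctrl.hold_point_z is the distance from the TCP to the grasp point, in mm); z points along the fingers, y is the line along which they close (so a half turn about z gives the same grasp; the last joint's range is limited). The gripper opens to 88 mm and grips with 3 to 60 N. Pads are 20 mm wide; open, the fingers measure 115 mm over their backs; the gripper's body (75 mm by 178 mm) begins 61 mm behind the grasp point.
Start: joints at [1.106, 0.423, 1.63, -0, 1.089, -0.019], TCP at [269.455, 563.914, 222.675] pointing down, gripper open.
Joint ranges: [-3, 3], [-0.9, 2.11], [0.09, 2.58], [-1.31, 4.45], [0.11, 2.69], [-2.54, 2.54]. Speed limits (rad/s): [2.39, 2.39, 3.01, 3.14, 3.14, 3.14].

INTERFACE

Orientations are given as a rotation vector (axis times angle).
In Python, from workcell import ctrl gives the robot as it stands. The module is installed in compiled form; this text tells all that it offers.
- The arm moves only by the shell command python3 -m creep 'ROWS'. ROWS is JSON, a list of rows, each an object with "translation": the shift along the tool's x, y, z in mm, a list of three; "angular": the turn, a rotation vector about the tool's x, y, z in rad, a list of three; "jaw": the opening, from 0 (shut) to 1 (fully open). A call has exactly 8 rows; each row is the pose to reach, as a shift and turn from the pose commanded when the call began, along the tool's axes at that moment; what a row does not reach only later rows make up. A row lasts 1/8 s, in which the tool goes at most 62.5 mm and 10.7 degrees, less where a joint would pass 70% of its speed; a pose out of reach is approached as far as the arm can. A call with a gripper value outside its range is refused whole. The fingers move at their own pace and stop on an object; the grip force is fixed at half the most. Time passes only in rows, so rows that repeat a pose let the fingers close, or fill a call up. It gives the time, the measured TCP pose, the force, the opening and the grip force at its end, in the units of the state.
- ctrl.get_obs(): the state, without advancing time (a new reading comes with each control period).
- ctrl.get_image(name): name is "side" or "top" or "wrist"; returns the picture (384x512x3 uint8, red, green, blue); there is no depth.
- ctrl.camera_info(name): a dict with "camera_matrix" (3x3 intrinsics, pixels), "world_from_camera" (4x4, takes a point from camera to world coordinates). Camera axes: x right, y up, looking along -z (the intrinsics and any distortion apply to the point x, -y, -z); pixel columns grow to the right and rows downward; lengths in mm; the calibration is good to about 2 mm. A picture is of the moment at which its call begins: read the wrist's pose just before it. camera_info takes no time and is no camera call; for the wrist camera it gives the pose at the moment of the call.
- ctrl.close_job(): hands the job in; it is judged then, once.
Trained networks look in the newest picture that a camera, given by its name, has taken for a name from the list of things; names that differ only in an ending like _2 or _b are one class to them, and where a whole thing is asked for, a point or a joint stands for the part that bears it (a point fixed in the world has none). Each returns a list of dicts, best first, with "score" (0 to 1); they miss things now and then, are a little off and sometimes report something else, mostly with a low value. They report only what shows in the picture. A call takes as long as a camera call. They do not tell look-alikes from the thing itself.
- ctrl.look_for(camera, label): "rect" ([left, top, right, bottom] in pixels, round what is visible of it).
The state is a dict: "t": time; "qpos": joint angles; "qvel": joint speeds; "joint_torque": joint torques, N m; "ee_pos": TCP position; "orientation": TCP orientation; "ft_force": force on the tool from outside, world axes, zero at the start; "moment": the same for the moment, N m; "width": finger opening in mm; "grasp_force": force on a finger pad.
Only numpy, scipy, OpenCV 4.12 (cv2) and the standard library are available. Lean on these libraries where they do the work, as an engineer would, in place of code of your own. Each camera call takes 0.05 s, during which the arm holds its last target. There are 200 camera calls.

TASK

Get the long terminal block ready for drilling: first slide the jig's end fence, by its black knob, all the way out to its end stop. Then set the long terminal block flat on the jig plate and press it into the corner, one long side flush against the long fence and one end flush against the end fence (either way round), and finish while still gripping it there, pushing firmly against both fences at once. Leave the short terminal block, the tape roll and the hex keys where they are.

Things in the scene. Friction and masses are not known exactly. Their poses are not given: they have to be found in the camera images.
- jig: bare aluminium jig plate fixed to the bench, 112 x 236 x 10 mm (x, y, z), turned with its yaw. Origin on the bench straight below the nest; the plate spans x -64 to +48 mm and y -84 to +152 mm of it. The long fence stands on its +x side, the sliding end fence, its knob, two guide rails (10 mm above the plate, y +59 to +137 mm, centred 23.5 mm either side of x = 0) and a dark end-stop block (20 mm above the plate, y +131 to +143 mm) on its +y side
- nest (a point): the point on the plate's top, 10 mm above the bench, over which the long block's centre lies when the slide is at its end stop and the block touches both fences; axes as the jig's. Plate and fences are dry metal with friction of about 0.6, which takes up part of a push along them
- long_fence (a point): fixed steel bar along the jig's y, 14 x 100 mm, 12 mm above the plate (so a finger can pass over it while gripping the block higher up). Its working face looks to the jig's -x and lies 18 mm to +x of the nest; it spans y -60 to +40 mm from the nest. This point is in the middle of the foot of its working face, at the plate's top
- end_fence (a point): steel fence across the jig's x, carried by the slide: 48 mm long, 12 mm thick, 24 mm above the plate. This point is in the middle of the foot of its working face, at the plate's top; the face looks to the jig's -y and with the slide at its end stop lies 42.5 mm to +y of the nest
- size_slide (a joint): slide of the end fence along the jig's +y: 0 to 0.045 m; it starts between 0 and 0.022 and 0.045 is the end stop. It has about 3 N of friction and stays where it is left
- slide_knob (a point): on the axis of the slide's round black knob, 42.5 mm to +y of the end fence's working face and 44 mm above the bench: middle of its grip, a cylinder 21 mm across from 33 to 55 mm above the bench, rounded at the top (knob top 58 mm above the bench; the carriage under it is 36 mm wide and its top is 23 mm above the bench)
- long_block: the long black terminal block, 36 x 85 x 48 mm (x, y, z), 0.08 to 0.17 kg; origin under its centre. A lower body 36 x 85 mm and 30 mm high; above it only a strip of terminals between x = +3 and +17 mm, to 46 mm high. Grip it across x (36 mm)
- long_block_centre (a point): centre of the long terminal block, 24 mm above its underside; axes as the block's, its y along the 85 mm length
- short_block_centre (a point): centre of the other, short black terminal block, 33 x 55 x 46 mm, 21 mm above its underside; to be left alone
- tape_roll: roll of black tape, 67 mm across, 19 mm high, origin under its centre; to be left alone
- hex_keys: set of hex keys in a clip, 88 x 48 x 9 mm, origin under its centre; to be left alone
- short_block: the short terminal block itself; origin under its centre
There are look-alikes about, which are no part of the job. What is meant by the long_block is not pink, and is the larger of those in its own colour.

How it is judged (in metres and radians):
On the way:
1. the end fence stands at its end stop while the long block is not yet touching it (value of joint size_slide above 0.042 m and contact force between long_block and size_slide_c0 below 0.1 N), for 0.2 s.
At the end, for the whole second after the job is handed in: Slide within 3 mm of its end stop; long block at rest flat on the plate (3 mm, 0.06 rad), within 3 mm of home, square within 0.05 rad, pressing over 1.5 N on the long fence and over 1.5 N on the end fence, fingers pressing on it over 1.5 N (value of joint size_slide above 0.042 m and contact force between long_block and jig_c0 above 1.5 N and contact force between long_block and size_slide_c0 above 1.5 N and contact force between the fingers and long_block above 1.5 N and x of long_block in the frame of nest between -0.003 and 0.003 m and y of long_block in the frame of nest between -0.003 and 0.003 m and z of long_block in the frame of nest between -0.002 and 0.003 m and angle between the y axis of long_block and the y axis of jig, either way round below 0.05 rad and angle between long_block's own z axis and vertical below 0.06 rad and linear speed of long_block below 0.02 m/s); the arm keeps its last pose, push and grip.
It fails at once if the short terminal block is moved by more than 2 cm (distance of short_block from where it was at the start of the episode above 0.02 m).
It fails at once if the tape roll is moved by more than 2 cm (distance of tape_roll from where it was at the start of the episode above 0.02 m).
It fails at once if the hex keys are moved by more than 2 cm (distance of hex_keys from where it was at the start of the episode above 0.02 m).
It also fails if it takes over 67 s, if anything falls off the work surface, if the arm or the gripper's body presses on something with over 40 N, if the wrist force passes 120 N, or if a joint passes its speed limit or range.

## Working session

There is one attempt and no reset: what is moved stays moved. The work goes in short steps, Python scripts to look and compute and a shell command to move; the robot and the scene stay as the last step left them, time stands still between calls to the robot, and variables do not carry over. Pictures are saved under pics/ and viewed, at most 10 in all, crops included, and the job is handed in when it is done.

```bash
mkdir -p pics
python3 - <<'E'
from workcell import ctrl
import cv2,numpy as np
o=ctrl.get_obs();print({k:np.round(v,3).tolist() for k,v in o.items()},ctrl.hold_point_z)
for n in("side","top"):
    im=ctrl.get_image(n);cv2.imwrite(f"pics/{n}0.png",im[:,:,::-1])
    c=ctrl.camera_info(n);print(n,np.round(c["camera_matrix"],1).tolist(),np.round(c["world_from_camera"],3).tolist(),[k for k in c])
    for l in("long_block","slide_knob","jig","short_block","end_fence","long_fence"):
        print(l,[(np.round(d["rect"]).tolist(),round(d["score"],2)) for d in ctrl.look_for(n,l)[:4]])
E
```

```text
{'t': 0.0, 'qpos': [1.106, 0.424, 1.631, -0.0, 1.089, -0.019], 'qvel': [-0.001, 0.0, 0.002, 0.002, -0.003, -0.0], 'joint_torque': [-0.001, -54.463, -27.366, 0.064, 0.023, -0.0], 'ee_pos': [269.226, 563.431, 221.912], 'orientation': [-0.694, -3.064, 0.002], 'ft_force': [-0.76, 0.413, 0.221], 'moment': [-0.002, -0.005, -0.017], 'grasp_force': 0.0, 'width': 87.714} 18.700000000000003
side [[490.9, 0.0, 258.9], [0.0, 490.9, 188.4], [0.0, 0.0, 1.0]] [[0.996, 0.043, -0.081, 485.937], [-0.091, 0.608, -0.789, -755.044], [0.015, 0.793, 0.609, 799.23], [0.0, 0.0, 0.0, 1.0]] ['camera_matrix', 'world_from_camera']
long_block [([138.0, 258.0, 177.0, 289.0], 0.81), ([197.0, 169.0, 217.0, 199.0], 0.64), ([230.0, 219.0, 253.0, 251.0], 0.32)]
slide_knob [([227.0, 219.0, 254.0, 251.0], 0.81)]
jig [([203.0, 207.0, 269.0, 286.0], 0.96)]
short_block [([245.0, 155.0, 261.0, 184.0], 0.73)]
end_fence [([223.0, 218.0, 255.0, 248.0], 0.74)]
long_fence [([204.0, 207.0, 268.0, 284.0], 0.61)]
top [[353.7, 0.0, 249.3], [0.0, 353.7, 191.2], [0.0, 0.0, 1.0]] [[-0.013, 0.989, -0.146, 423.631], [-1.0, -0.01, 0.022, 202.125], [0.021, 0.146, 0.989, 1056.932], [0.0, 0.0, 0.0, 1.0]] ['camera_matrix', 'world_from_camera']
long_block [([192.0, 227.0, 226.0, 243.0], 0.75), ([306.0, 256.0, 331.0, 286.0], 0.7), ([164.0, 224.0, 178.0, 244.0], 0.65)]
slide_knob [([223.0, 118.0, 246.0, 138.0], 0.71), ([263.0, 193.0, 295.0, 218.0], 0.59)]
jig [([246.0, 182.0, 327.0, 236.0], 0.89)]
short_block [([182.0, 183.0, 200.0, 195.0], 0.63)]
end_fence [([263.0, 198.0, 292.0, 217.0], 0.7)]
long_fence [([243.0, 181.0, 328.0, 235.0], 0.8)]
```

View pics/top0.png

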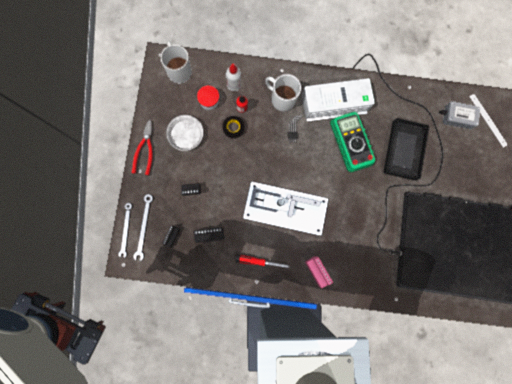

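View pics/side0.png

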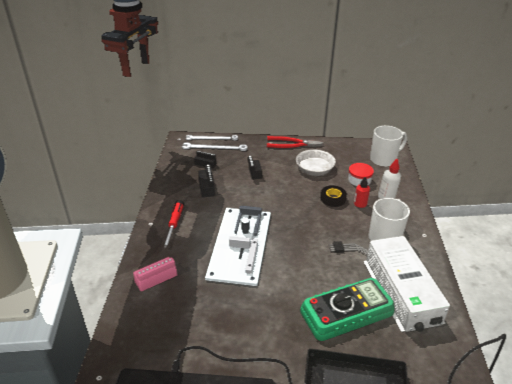

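The top view shows black blocks at about (208,234), (171,236) and (191,189), with the jig at (286,208). The side view shows the knob at (245,225). Next I'll enlarge the crops and compute positions.

```bash
cat > h.py <<'E'
import numpy as np,cv2
from workcell import ctrl
def ray(n,uv,ci=None):
    c=ci or ctrl.camera_info(n);K=np.array(c["camera_matrix"]);T=np.array(c["world_from_camera"])
    v=np.linalg.inv(K)@[uv[0],uv[1],1];return T[:3,3],T[:3,:3]@(v*[1,-1,-1])
def at(n,uv,z,ci=None):
    p,d=ray(n,uv,ci);return p+d*(z-p[2])/d[2]
def tri(rays):
    A=np.zeros((3,3));b=np.zeros(3)
    for p,d in rays:
        d=d/np.linalg.norm(d);M=np.eye(3)-np.outer(d,d);A+=M;b+=M@p
    x=np.linalg.solve(A,b);return x
E
python3 - <<'E'
from h import *
t=cv2.imread("pics/top0.png")[175:250,155:335];s=cv2.imread("pics/side0.png")[145:290,190:280]
a=cv2.resize(t,None,fx=4.4,fy=4.4,interpolation=2);b=cv2.resize(s.transpose(1,0,2),None,fx=2.9,fy=2.9,interpolation=2)
o=np.zeros((600,800,3),np.uint8);o[:a.shape[0],:a.shape[1]]=a[:,:800];o[335:335+b.shape[0],:b.shape[1]]=b[:265]
cv2.imwrite("pics/c.png",o)
for uv in((208,234),(171,236),(191,189)):print(uv,at("top",uv,30))
for uv in((246,207),(327,208),(286,208),(280,205)):print(uv,at("top",uv,10))
print(at("side",(245,225),50),at("side",(207,180),30),at("side",(255,168),30))
E
```

```text
(208, 234) [451.7691527  299.47621389  30.        ]
(171, 236) [447.38894295 405.34218045  30.        ]
(191, 189) [583.24833292 349.66678987  30.        ]
(246, 207) [530.6215045  189.00504628  10.        ]
(327, 208) [524.99545491 -52.74863118  10.        ]
(286, 208) [526.33627241  69.92563944  10.        ]
(280, 205) [535.50588647  87.5979606   10.        ]
[541.42419007  80.46570504  50.        ] [455.58627027 286.20752399  30.        ] [585.79057979 331.88877531  30.        ]
```

View pics/c.png

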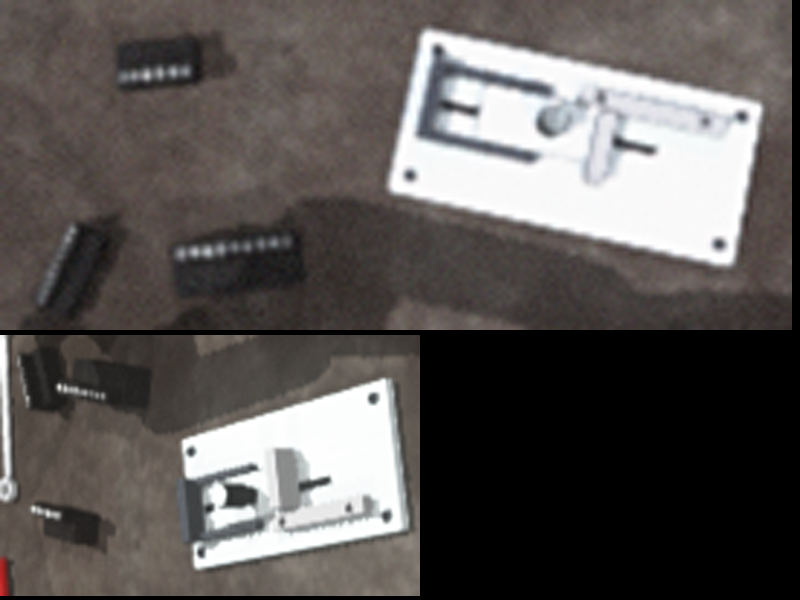

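```bash
cat >> h.py <<'E'
from scipy.spatial.transform import Rotation as R
def go(x,y,z,yaw_deg,o=None):
    "tool-frame shift and turn to TCP target, tool y at yaw_deg, pointing down"
    o=o or ctrl.get_obs();R0=R.from_rotvec(o["orientation"])
    a=np.radians(yaw_deg);ty=np.array([np.cos(a),np.sin(a),0]);tz=np.array([0,0,-1.]);tx=np.cross(ty,tz)
    R1=R.from_matrix(np.c_[tx,ty,tz])
    print("shift",np.round(R0.inv().apply(np.array([x,y,z])-o["ee_pos"]),1),"turn",np.round((R0.inv()*R1).as_rotvec(),3),"now",np.round(o["ee_pos"],1),"q",np.round(o["qpos"],2))
E
python3 - <<'E'
from h import *
c=[at("top",(155+u/4.4,175+v/4.4),10)[:2] for u,v in((425,30),(762,103),(733,265),(390,192))]
print(np.round(c,1))
# jig coords: (+x,+y),(+x,-y),(-x,-y),(-x,+y)
L=np.array([(48,152),(48,-84),(-64,-84),(-64,152)],float)
c=np.array(c);cm=c-c.mean(0);lm=L-L.mean(0)
yaw=np.arctan2((lm[:,0]*cm[:,1]-lm[:,1]*cm[:,0]).sum(),(lm*cm).sum())
Rm=np.array([[np.cos(yaw),-np.sin(yaw)],[np.sin(yaw),np.cos(yaw)]])
o=c.mean(0)-Rm@L.mean(0);print("jig yaw",np.degrees(yaw),"nest",o,"resid",np.round(c-(o+(Rm@L.T).T),1).tolist())
k=tri([ray("top",(281,201.5)),ray("side",(245,221))]);print("knob",k,"in jig",Rm.T@(k[:2]-o))
b=[at("top",(155+u/4.4,175+v/4.4),z) for u,v,z in((173,240,46),(300,235,46),(302,285,30),(178,297,30))];print(np.round(b,1))
go(k[0],k[1],180,np.degrees(yaw))
E
```

```text
[[606.4 171.3]
 [553.8 -57.6]
 [444.6 -33.1]
 [496.1 196.4]]
jig yaw -12.792913774366019 nest [525.50110148  34.33345203] resid [[0.4, -0.6], [0.1, 0.6], [0.1, 0.3], [-0.6, -0.3]]
knob [541.42627063  89.32572412  54.22590916] in jig [ 3.3530318  57.15346166]
[[464.4 336.7  46. ]
 [466.6 255.   46. ]
 [434.7 254.6  30. ]
 [428.  335.2  30. ]]
shift [-450.  -310.9   42.7] turn [-0.     0.     1.348] now [269.5 563.9 222.7] q [ 1.11  0.42  1.63  0.    1.09 -0.02]
```

```bash
python3 -m creep '[{"translation":[-56,-39,5],"angular":[0,0,0.168],"jaw":1},{"translation":[-112,-78,10],"angular":[0,0,0.337],"jaw":1},{"translation":[-168,-117,15],"angular":[0,0,0.5],"jaw":1},{"translation":[-225,-155,20],"angular":[0,0,0.674],"jaw":1},{"translation":[-270,-187,22],"angular":[0,0,0.84],"jaw":1},{"translation":[-315,-218,22],"angular":[0,0,1.0],"jaw":1},{"translation":[-360,-249,22],"angular":[0,0,1.18],"jaw":1},{"translation":[-405,-280,22],"angular":[0,0,1.348],"jaw":1}]'
python3 - <<'E'
from h import *
ci=ctrl.camera_info("wrist");im=ctrl.get_image("wrist");cv2.imwrite("pics/w1.png",im[:,:,::-1])
print(np.round(ci["world_from_camera"],3).tolist(),np.round(ci["camera_matrix"],1).tolist())
for l in("slide_knob","end_fence","long_fence"):print(l,[(np.round(d["rect"]).tolist(),round(d["score"],2)) for d in ctrl.look_for("wrist",l)[:3]])
go(540,90,150,-12.8)
E
```

```text
t: 1.7
ee_pos: [515.2, 134.6, 201.0]
orientation: [2.461, 1.953, 0.001]
ft_force: [0.0, 0.0, -0.1]
width: 87.9
grasp_force: 0.0
[[0.974, 0.217, 0.066, 535.134], [-0.227, 0.931, 0.288, 214.026], [0.001, -0.295, 0.955, 363.416], [0.0, 0.0, 0.0, 1.0]] [[294.3, 0.0, 249.3], [0.0, 294.3, 193.2], [0.0, 0.0, 1.0]]
slide_knob [([252.0, 167.0, 296.0, 236.0], 0.72)]
end_fence [([252.0, 165.0, 293.0, 241.0], 0.6)]
long_fence [([224.0, 121.0, 319.0, 296.0], 0.61)]
shift [-39.1  35.3  50.6] turn [-0.    -0.    -0.001] now [514.3 135.9 200.6] q [0.24 0.32 1.85 0.   0.97 0.46]
```

View pics/w1.png

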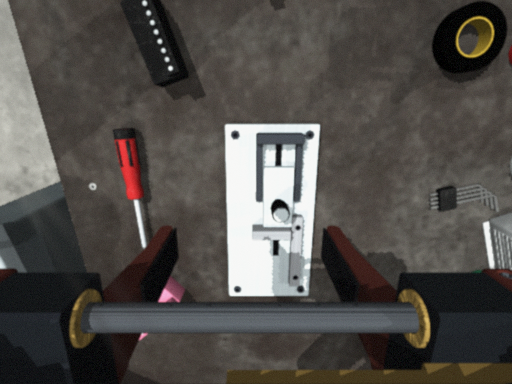

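The wrist view shows the jig corners at about (226,124), (319,124), (308,296) and (229,296). The knob top is at (284,208), and part of the long block shows at (155,45).

Run:
```python
from h import *
ci=ctrl.camera_info("wrist")
L=np.array([(48,152),(48,-84),(-64,-84),(-64,152)],float)
c=np.array([at("wrist",p,10,ci)[:2] for p in((320,124),(309,297),(229,297),(225,124))])
cm=c-c.mean(0);lm=L-L.mean(0)
yaw=np.arctan2((lm[:,0]*cm[:,1]-lm[:,1]*cm[:,0]).sum(),(lm*cm).sum())
Rm=np.array([[np.cos(yaw),-np.sin(yaw)],[np.sin(yaw),np.cos(yaw)]])
o=c.mean(0)-Rm@L.mean(0);print("jig yaw",np.degrees(yaw),"nest",o,"resid",np.round(c-(o+(Rm@L.T).T),1).tolist())
for rs in ([ray("top",(281,201.5)),ray("side",(245,221)),ray("wrist",(282,206),ci)],[ray("side",(245,221)),ray("wrist",(282,206),ci)]):
    k=tri(rs);print("knob",k,"in jig",Rm.T@(k[:2]-o))
e=at("wrist",(282,206),58,ci);print(e,Rm.T@(e[:2]-o))
e=at("wrist",(271,238),34,ci);print("fence front top",e,Rm.T@(e[:2]-o))
```

```text
jig yaw -12.704905667911206 nest [529.45034265  34.71879627] resid [[-0.3, 0.9], [0.2, -1.1], [-0.5, -0.7], [0.6, 1.0]]
knob [543.04841342  93.45367829  48.85947572] in jig [ 0.34758508 60.28742057]
knob [543.97454157  97.2367616   47.3660404 ] in jig [ 0.41902516 64.18156092]
[545.00255076 101.15827108  58.        ] [ 0.55940777 68.23314483]
fence front top [524.77250732  54.21376644  34.        ] [-8.85082539 17.98885475]
```

```bash
python3 -m creep '[{"translation":[-9,8,20],"angular":[0,0,0],"jaw":1},{"translation":[-18,17,40],"angular":[0,0,0],"jaw":1},{"translation":[-26,25,60],"angular":[0,0,0],"jaw":1},{"translation":[-35,34,80],"angular":[0,0,0],"jaw":1},{"translation":[-35,34,100],"angular":[0,0,0],"jaw":1},{"translation":[-35,34,100],"angular":[0,0,0],"jaw":1},{"translation":[-35,34,100],"angular":[0,0,0],"jaw":1},{"translation":[-35,34,100],"angular":[0,0,0],"jaw":1}]'
python3 - <<'E'
from h import *
ci=ctrl.camera_info("wrist");im=ctrl.get_image("wrist");cv2.imwrite("pics/w2.png",im[:,:,::-1])
for l in("slide_knob","end_fence"):print(l,[(np.round(d["rect"]).tolist(),round(d["score"],2)) for d in ctrl.look_for("wrist",l)[:3]])
T=np.array(ci["world_from_camera"]);K=np.array(ci["camera_matrix"])
o=ctrl.get_obs();print(o["ee_pos"],o["orientation"],o["t"])
def px(p):
    q=T[:3,:3].T@(np.array(p)-T[:3,3]);q=q*[1,-1,-1];u=K@q;return u[:2]/u[2]
print("pred knob top",px([541,93,58]),"mid",px([541,93,44]))
E
```

```text
t: 2.9
ee_pos: [540.1, 95.4, 101.5]
orientation: [2.454, 1.961, 0.002]
ft_force: [0.2, 0.4, 0.8]
width: 87.6
grasp_force: 0.0
slide_knob [([216.0, 153.0, 276.0, 255.0], 0.61)]
end_fence [([216.0, 153.0, 271.0, 255.0], 0.56)]
[539.91826483  95.13624879 101.32229353] [2.45419020e+00 1.96035824e+00 1.55216961e-03] 3.05
pred knob top [248.90358126 219.06678398] mid [248.89300827 212.42535197]
```

View pics/w2.png

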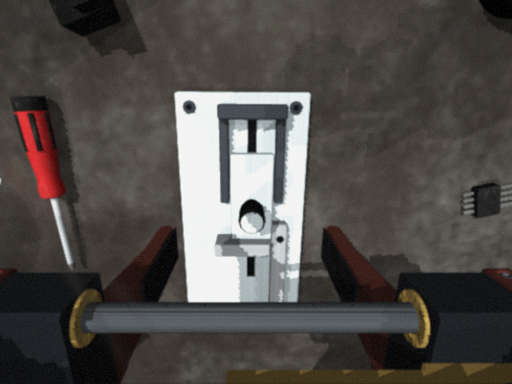

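The knob top is at (252,219), about 2–3 mm to +x of the prediction, so I'll descend and grip.

```bash
python3 -m creep '[{"translation":[-1,1,20],"angular":[0,0,0],"jaw":1},{"translation":[-2,3,40],"angular":[0,0,0],"jaw":1},{"translation":[-2,3,60],"angular":[0,0,0],"jaw":1},{"translation":[-2,3,70],"angular":[0,0,0],"jaw":1},{"translation":[-2,3,70],"angular":[0,0,0],"jaw":0.1},{"translation":[-2,3,70],"angular":[0,0,0],"jaw":0.1},{"translation":[-2,3,70],"angular":[0,0,0],"jaw":0.1},{"translation":[-2,3,70],"angular":[0,0,0],"jaw":0.1}]'
```

```text
t: 4.05
ee_pos: [542.4, 92.4, 31.2]
orientation: [2.454, 1.96, 0.001]
ft_force: [-0.4, 0.2, -0.5]
width: 51.3
grasp_force: 0.0
```

```bash
python3 -m creep '[{"translation":[0,0,0],"angular":[0,0,0],"jaw":0.1},{"translation":[0,0,0],"angular":[0,0,0],"jaw":0.1},{"translation":[0,0,0],"angular":[0,0,0],"jaw":0.1},{"translation":[0,0,0],"angular":[0,0,0],"jaw":0.1},{"translation":[0,0,0],"angular":[0,0,0],"jaw":0.1},{"translation":[0,0,0],"angular":[0,0,0],"jaw":0.1},{"translation":[0,0,0],"angular":[0,0,0],"jaw":0.1},{"translation":[5,0,0],"angular":[0,0,0],"jaw":0.1}]'
```

```text
t: 5.05
ee_pos: [542.3, 96.7, 30.6]
orientation: [-2.454, -1.96, 0.003]
ft_force: [-3.8, -2.5, 4.9]
width: 20.3
grasp_force: 30.0
```

```bash
python3 -m creep '[{"translation":[4,0,0],"angular":[0,0,0],"jaw":0.1},{"translation":[8,0,0],"angular":[0,0,0],"jaw":0.1},{"translation":[12,0,0],"angular":[0,0,0],"jaw":0.1},{"translation":[15,0,0],"angular":[0,0,0],"jaw":0.1},{"translation":[18,0,0],"angular":[0,0,0],"jaw":0.1},{"translation":[20,0,0],"angular":[0,0,0],"jaw":0.1},{"translation":[22,0,0],"angular":[0,0,0],"jaw":0.1},{"translation":[24,0,0],"angular":[0,0,0],"jaw":0.1}]'
```

```text
t: 6.05
ee_pos: [547.6, 119.9, 30.5]
orientation: [-2.454, -1.961, 0.003]
ft_force: [-4.4, -12.3, 7.2]
width: 19.9
grasp_force: 30.0
```

```bash
python3 -m creep '[{"translation":[1,0,0],"angular":[0,0,0],"jaw":0.1},{"translation":[2,0,0],"angular":[0,0,0],"jaw":0.1},{"translation":[3,0,0],"angular":[0,0,0],"jaw":0.1},{"translation":[3,0,0],"angular":[0,0,0],"jaw":0.1},{"translation":[3,0,0],"angular":[0,0,0],"jaw":0.1},{"translation":[2,0,0],"angular":[0,0,0],"jaw":0.1},{"translation":[1,0,0],"angular":[0,0,0],"jaw":0.1},{"translation":[1,0,0],"angular":[0,0,0],"jaw":0.1}]'
```

```text
t: 7.05
ee_pos: [547.7, 119.9, 30.6]
orientation: [2.454, 1.961, -0.005]
ft_force: [-5.0, -8.3, 6.6]
width: 20.3
grasp_force: 30.0
```

```bash
python3 -m creep '[{"translation":[0,0,0],"angular":[0,0,0],"jaw":1},{"translation":[0,0,0],"angular":[0,0,0],"jaw":1},{"translation":[0,0,0],"angular":[0,0,0],"jaw":1},{"translation":[0,0,0],"angular":[0,0,0],"jaw":1},{"translation":[0,0,-40],"angular":[0,0,0],"jaw":1},{"translation":[0,0,-80],"angular":[0,0,0],"jaw":1},{"translation":[0,0,-120],"angular":[0,0,0],"jaw":1},{"translation":[0,0,-140],"angular":[0,0,0],"jaw":1}]'
python3 - <<'E'
from h import *
go(452,270,170,2)
E
```

```text
t: 8.05
ee_pos: [549.7, 122.0, 173.1]
orientation: [2.453, 1.96, 0.005]
ft_force: [1.0, -0.1, -0.6]
width: 87.6
grasp_force: 0.0
shift [ 122.8 -128.     2.9] turn [ 0.003 -0.001 -0.258] now [549.7 122.  173.1] q [ 0.2   0.4   1.81 -0.    0.93  0.42]
```

```bash
python3 -m creep '[{"translation":[24,-25,0],"angular":[0,0,-0.05],"jaw":1},{"translation":[48,-50,0],"angular":[0,0,-0.1],"jaw":1},{"translation":[72,-75,0],"angular":[0,0,-0.15],"jaw":1},{"translation":[96,-100,0],"angular":[0,0,-0.2],"jaw":1},{"translation":[115,-120,0],"angular":[0,0,-0.25],"jaw":1},{"translation":[123,-128,0],"angular":[0,0,-0.258],"jaw":1},{"translation":[123,-128,0],"angular":[0,0,-0.258],"jaw":1},{"translation":[123,-128,0],"angular":[0,0,-0.258],"jaw":1}]'
python3 - <<'E'
from h import *
ci=ctrl.camera_info("wrist");im=ctrl.get_image("wrist");cv2.imwrite("pics/w3.png",im[:,:,::-1])
for l in("long_block",):print(l,[(np.round(d["rect"]).tolist(),round(d["score"],2)) for d in ctrl.look_for("wrist",l)[:3]])
np.savez("w3.npz",T=ci["world_from_camera"],K=ci["camera_matrix"])
E
```

```text
t: 9.05
ee_pos: [451.5, 269.4, 170.7]
orientation: [2.183, 2.259, 0.0]
ft_force: [-0.3, -0.5, 0.0]
width: 87.7
grasp_force: 0.0
long_block [([232.0, 112.0, 270.0, 196.0], 0.9), ([489.0, 199.0, 512.0, 251.0], 0.64), ([133.0, 346.0, 194.0, 384.0], 0.62)]
```

View pics/w3.png

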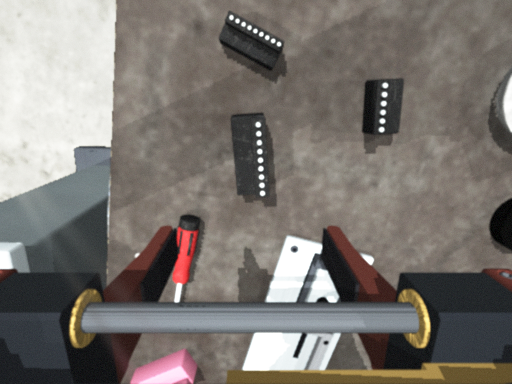

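The long block (9 terminals) is centred near (251,155). Its left body edge runs from (232,115) to (237,193), and its terminal-strip right edge from (264,114) to (269,197).

Run:
```python
from h import *
d=np.load("w3.npz");ci=dict(world_from_camera=d["T"],camera_matrix=d["K"])
print(d["T"][:3,3])
for p,z in(((232,115),30),((237,194),30),((264,113),46),((269,197),46),((258,125),46),((263,194),46)):print(p,z,np.round(at("wrist",p,z,ci),1))
# height check: terminals strip corners via top view and wrist (first/last dot)
for pt,pw in(((155+178/4.4,175+252/4.4),(258,125)),((155+288/4.4,175+241/4.4),(263,194))):print("tri",tri([ray("top",pt),ray("wrist",pw,ci)]))
go(452,300,70,3.4)
```

```text
[450.28087124 350.89750358 333.08188943]
(232, 115) 30 [433.7 338.1  30. ]
(237, 194) 30 [440.5 255.8  30. ]
(264, 113) 46 [464.7 341.6  46. ]
(269, 197) 46 [473.9 258.8  46. ]
(258, 125) 46 [459.5 330.4  46. ]
(263, 194) 46 [467.6 261.8  46. ]
tri [457.59197014 331.48802638  60.95070903]
tri [465.04367379 262.67737775  49.25631789]
shift [ 30.8   1.5 100.6] turn [ 0.     0.    -0.026] now [451.5 269.2 170.6] q [ 0.52  0.35  1.89 -0.    0.9   0.48]
```

```bash
python3 -m creep '[{"translation":[14,1.5,30],"angular":[0,0,-0.03],"jaw":1},{"translation":[28.7,3,60],"angular":[0,0,-0.061],"jaw":1},{"translation":[28.7,3,85],"angular":[0,0,-0.061],"jaw":1},{"translation":[28.7,3,110],"angular":[0,0,-0.061],"jaw":1},{"translation":[28.7,3,130],"angular":[0,0,-0.061],"jaw":1},{"translation":[28.7,3,145],"angular":[0,0,-0.061],"jaw":1},{"translation":[28.7,3,155.5],"angular":[0,0,-0.061],"jaw":1},{"translation":[28.7,3,155.5],"angular":[0,0,-0.061],"jaw":1}]'
python3 -m creep '[{"translation":[0,0,0],"angular":[0,0,0],"jaw":0.2},{"translation":[0,0,0],"angular":[0,0,0],"jaw":0.2},{"translation":[0,0,0],"angular":[0,0,0],"jaw":0.2},{"translation":[0,0,0],"angular":[0,0,0],"jaw":0.2},{"translation":[0,0,0],"angular":[0,0,0],"jaw":0.2},{"translation":[0,0,0],"angular":[0,0,0],"jaw":0.2},{"translation":[0,0,0],"angular":[0,0,0],"jaw":0.2},{"translation":[0,0,0],"angular":[0,0,0],"jaw":0.2}]'
```

```text
t: 10.15
ee_pos: [452.9, 298.4, 14.7]
orientation: [-2.113, -2.325, 0.001]
ft_force: [0.1, -0.4, 0.8]
width: 87.6
grasp_force: 0.0
t: 11.15
ee_pos: [452.8, 298.6, 15.2]
orientation: [-2.112, -2.325, 0.001]
ft_force: [-1.2, -0.3, 2.5]
width: 36.1
grasp_force: 30.0
```

```bash
python3 -m creep '[{"translation":[0,0,-20],"angular":[0,0,0],"jaw":0.2},{"translation":[0,0,-50],"angular":[0,0,0],"jaw":0.2},{"translation":[0,0,-80],"angular":[0,0,0],"jaw":0.2},{"translation":[0,0,-105],"angular":[0,0,0],"jaw":0.2},{"translation":[0,0,-105],"angular":[0,0,0],"jaw":0.2},{"translation":[0,0,-105],"angular":[0,0,0],"jaw":0.2},{"translation":[0,0,-105],"angular":[0,0,0],"jaw":0.2},{"translation":[0,0,-105],"angular":[0,0,0],"jaw":0.2}]'
python3 - <<'E'
from h import *
go(516.5,26.5,110,-12.75)
ctrl.get_image("wrist");cv2.imwrite("pics/w4.png",ctrl.get_image("wrist")[:,:,::-1])
E
```

```text
t: 12.15
ee_pos: [452.6, 298.4, 119.2]
orientation: [-2.112, -2.325, 0.003]
ft_force: [-0.4, -0.6, -1.1]
width: 35.6
grasp_force: 30.0
shift [-276.8   37.6    9.3] turn [-0.001  0.001  0.319] now [452.6 298.4 119.2] q [ 0.56  0.45  1.88 -0.    0.81  0.46]
```

View pics/w4.png

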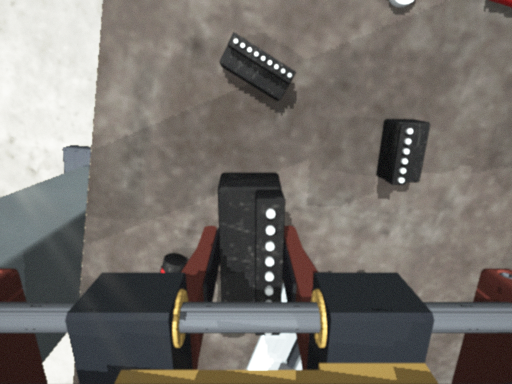

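The block is held squarely; its +y end's top edge is at row 187. Moving over the jig.

```bash
python3 - <<'E'
from h import *
o=ctrl.get_obs();Rt=R.from_rotvec(o["orientation"])
for p,z in(((230,187),134),((240,174),104)):print(Rt.inv().apply(at("wrist",p,z)-o["ee_pos"]))
E
python3 -m creep '[{"translation":[-35,5,0],"angular":[0,0,0.04],"jaw":0.2},{"translation":[-70,10,0],"angular":[0,0,0.08],"jaw":0.2},{"translation":[-110,15,0],"angular":[0,0,0.13],"jaw":0.2},{"translation":[-150,20,0],"angular":[0,0,0.18],"jaw":0.2},{"translation":[-190,26,0],"angular":[0,0,0.23],"jaw":0.2},{"translation":[-230,31,0],"angular":[0,0,0.28],"jaw":0.2},{"translation":[-260,35,0],"angular":[0,0,0.31],"jaw":0.2},{"translation":[-277,37.5,9],"angular":[0,0,0.319],"jaw":0.2}]'
python3 -m creep '[{"translation":[0,0,20],"angular":[0,0,0],"jaw":0.2},{"translation":[0,0,35],"angular":[0,0,0],"jaw":0.2},{"translation":[0,0,45],"angular":[0,0,0],"jaw":0.2},{"translation":[0,0,50],"angular":[0,0,0],"jaw":0.2},{"translation":[0,0,55],"angular":[0,0,0],"jaw":0.2},{"translation":[0,0,55],"angular":[0,0,0],"jaw":0.2},{"translation":[0,0,55],"angular":[0,0,0],"jaw":0.2},{"translation":[0,0,55],"angular":[0,0,0],"jaw":0.2}]'
python3 - <<'E'
from h import *
cv2.imwrite("pics/w5.png",ctrl.get_image("wrist")[:,:,::-1]);go(516.5,26.5,30,-12.75)
s=ctrl.get_image("side")[190:300,190:290,::-1];cv2.imwrite("pics/s5.png",cv2.resize(s,None,fx=5,fy=5,interpolation=2))
E
```

```text
[ 39.03226127  -8.44538565 -14.44030703]
[38.83299824 -4.1046838  15.55590528]
t: 13.25
ee_pos: [517.7, 25.3, 111.3]
orientation: [2.456, 1.958, 0.002]
ft_force: [-0.6, 0.9, -2.2]
width: 35.6
grasp_force: 30.0
t: 14.25
ee_pos: [517.1, 26.6, 56.5]
orientation: [2.455, 1.96, 0.001]
ft_force: [-0.3, 0.6, -1.4]
width: 36.0
grasp_force: 30.0
shift [-0.2 -0.6 26.5] turn [ 0.001 -0.    -0.001] now [517.2  26.5  56.5] q [ 0.03  0.53  1.96 -0.    0.65  0.25]
```

View pics/w5.png

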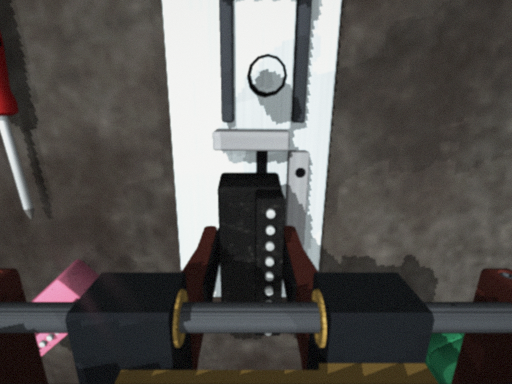

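The block sits clear of both fences (end fence at row 140, long fence from column 288), so I'll lower it.

```bash
python3 -m creep '[{"translation":[0,0,10],"angular":[0,0,0],"jaw":0.2},{"translation":[0,0,20],"angular":[0,0,0],"jaw":0.2},{"translation":[0,0,26],"angular":[0,0,0],"jaw":0.2},{"translation":[0,0,29],"angular":[0,0,0],"jaw":0.2},{"translation":[0,0,30.5],"angular":[0,0,0],"jaw":0.2},{"translation":[0,0,31.5],"angular":[0,0,0],"jaw":0.2},{"translation":[0,0,31.5],"angular":[0,0,0],"jaw":0.2},{"translation":[0,0,31.5],"angular":[0,0,0],"jaw":0.2}]'
```

```text
t: 15.35
ee_pos: [516.9, 26.6, 25.2]
orientation: [2.455, 1.96, 0.0]
ft_force: [-2.1, -0.4, 6.4]
width: 35.5
grasp_force: 30.0
```

```bash
python3 -m creep '[{"translation":[0,2,-0.3],"angular":[0,0,0],"jaw":0.2},{"translation":[0,4,-0.3],"angular":[0,0,0],"jaw":0.2},{"translation":[0,6,-0.3],"angular":[0,0,0],"jaw":0.2},{"translation":[0,7,-0.3],"angular":[0,0,0],"jaw":0.2},{"translation":[0,8,-0.3],"angular":[0,0,0],"jaw":0.2},{"translation":[0,9,-0.3],"angular":[0,0,0],"jaw":0.2},{"translation":[0,10,-0.3],"angular":[0,0,0],"jaw":0.2},{"translation":[0,10,-0.3],"angular":[0,0,0],"jaw":0.2}]'
```

```text
t: 16.35
ee_pos: [524.9, 24.5, 25.2]
orientation: [-2.453, -1.959, 0.004]
ft_force: [-7.3, 1.4, 11.1]
width: 35.6
grasp_force: 30.0
```

```bash
python3 -m creep '[{"translation":[2,0,0],"angular":[0,0,0],"jaw":0.2},{"translation":[4,0,0],"angular":[0,0,0],"jaw":0.2},{"translation":[6,0,0],"angular":[0,0,0],"jaw":0.2},{"translation":[7,0,0],"angular":[0,0,0],"jaw":0.2},{"translation":[8,0,0],"angular":[0,0,0],"jaw":0.2},{"translation":[9,0,0],"angular":[0,0,0],"jaw":0.2},{"translation":[10,0,0],"angular":[0,0,0],"jaw":0.2},{"translation":[10,0,0],"angular":[0,0,0],"jaw":0.2}]'
```

```text
t: 17.35
ee_pos: [527.3, 32.9, 25.2]
orientation: [-2.454, -1.959, 0.005]
ft_force: [-7.0, -8.7, 10.1]
width: 36.0
grasp_force: 30.0
```

```bash
python3 -m creep '[{"translation":[0,1,-0.8],"angular":[0,0,0],"jaw":0.2},{"translation":[1,2,-0.8],"angular":[0,0,0],"jaw":0.2},{"translation":[2,2,-0.8],"angular":[0,0,0],"jaw":0.2},{"translation":[3,2,-0.8],"angular":[0,0,0],"jaw":0.2},{"translation":[4,2,-0.8],"angular":[0,0,0],"jaw":0.2},{"translation":[4,2,-0.8],"angular":[0,0,0],"jaw":0.2},{"translation":[4,2,-0.8],"angular":[0,0,0],"jaw":0.2},{"translation":[4,2,-0.8],"angular":[0,0,0],"jaw":0.2}]'
```

```text
t: 18.35
ee_pos: [528.1, 36.0, 25.3]
orientation: [-2.453, -1.958, 0.01]
ft_force: [-10.4, -10.2, 9.0]
width: 35.7
grasp_force: 30.0
```

```bash
python3 -m creep '[{"translation":[1,0.5,0],"angular":[0,0,0],"jaw":0.2},{"translation":[2,1,0],"angular":[0,0,0],"jaw":0.2},{"translation":[3,1,0],"angular":[0,0,0],"jaw":0.2},{"translation":[3,1,0],"angular":[0,0,0],"jaw":0.2},{"translation":[3,1,0],"angular":[0,0,0],"jaw":0.2},{"translation":[3,1,0],"angular":[0,0,0],"jaw":0.2},{"translation":[3,1,0],"angular":[0,0,0],"jaw":0.2},{"translation":[3,1,0],"angular":[0,0,0],"jaw":0.2}]'
python3 - <<'E'
from h import *
o=ctrl.get_obs();print(R.from_rotvec(o["orientation"]).inv().apply(o["ft_force"]))
a=ctrl.get_image("wrist")[100:300,150:350,::-1];s=ctrl.get_image("side")[200:290,200:290,::-1]
cv2.imwrite("pics/f.png",np.hstack([cv2.resize(a,(400,400),interpolation=2),cv2.resize(s,(400,400),interpolation=2)]))
E
```

```text
t: 19.35
ee_pos: [528.2, 36.3, 25.2]
orientation: [-2.451, -1.96, 0.017]
ft_force: [-13.8, -26.7, 14.3]
width: 35.9
grasp_force: 30.0
[-29.19144314  -7.71712466 -13.98928636]
```

View pics/f.png

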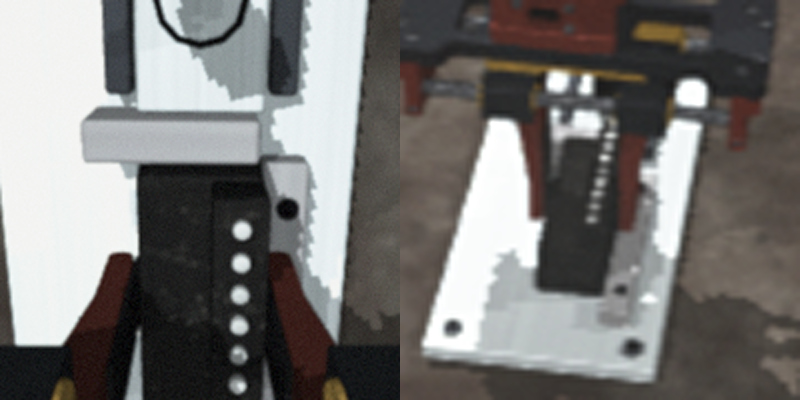

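The block's end is against the end fence and its side is along the long fence. I'll ease off in y, firm up x, then push y again, so that friction doesn't carry the x push.

```bash
python3 -m creep '[{"translation":[-3,0,-0.5],"angular":[0,0,0],"jaw":0.2},{"translation":[-6,0,-0.5],"angular":[0,0,0],"jaw":0.2},{"translation":[-6,1,-0.5],"angular":[0,0,0],"jaw":0.2},{"translation":[-6,2,-0.5],"angular":[0,0,0],"jaw":0.2},{"translation":[-6,3,-0.5],"angular":[0,0,0],"jaw":0.2},{"translation":[-6,3,-0.5],"angular":[0,0,0],"jaw":0.2},{"translation":[-6,3,-0.5],"angular":[0,0,0],"jaw":0.2},{"translation":[-6,3,-0.5],"angular":[0,0,0],"jaw":0.2}]'
```

```text
t: 20.45
ee_pos: [528.0, 34.9, 25.3]
orientation: [-2.448, -1.953, 0.015]
ft_force: [-18.0, 9.7, 12.9]
width: 35.6
grasp_force: 30.0
```

```bash
python3 -m creep '[{"translation":[1.5,0,0],"angular":[0,0,0],"jaw":0.2},{"translation":[3,0,0],"angular":[0,0,0],"jaw":0.2},{"translation":[4.5,0,0],"angular":[0,0,0],"jaw":0.2},{"translation":[6,0,0],"angular":[0,0,0],"jaw":0.2},{"translation":[6,0,0],"angular":[0,0,0],"jaw":0.2},{"translation":[6,0,0],"angular":[0,0,0],"jaw":0.2},{"translation":[6,0,0],"angular":[0,0,0],"jaw":0.2},{"translation":[6,0,0],"angular":[0,0,0],"jaw":0.2}]'
python3 - <<'E'
from h import *
o=ctrl.get_obs();print(R.from_rotvec(o["orientation"]).inv().apply(o["ft_force"]))
E
```

```text
t: 21.45
ee_pos: [528.3, 36.3, 25.3]
orientation: [-2.448, -1.958, 0.024]
ft_force: [-20.8, -21.4, 18.3]
width: 35.8
grasp_force: 30.0
[-25.60368706 -15.82569653 -17.88893195]
```

```bash
python3 -m creep '[{"translation":[0,0.5,-0.7],"angular":[0,0,0],"jaw":0.2},{"translation":[0.5,1,-0.7],"angular":[0,0,0],"jaw":0.2},{"translation":[1,1,-0.7],"angular":[0,0,0],"jaw":0.2},{"translation":[1,1,-0.7],"angular":[0,0,0],"jaw":0.2},{"translation":[1,1,-0.7],"angular":[0,0,0],"jaw":0.2},{"translation":[1,1,-0.7],"angular":[0,0,0],"jaw":0.2},{"translation":[1,1,-0.7],"angular":[0,0,0],"jaw":0.2},{"translation":[1,1,-0.7],"angular":[0,0,0],"jaw":0.2}]'
python3 - <<'E'
from h import *
o=ctrl.get_obs();r=R.from_rotvec(o["orientation"]);print(r.inv().apply(o["ft_force"]),r.as_matrix()[:,2],np.degrees(np.arctan2(*r.as_matrix()[[1,0],1])))
E
```

```text
t: 22.45
ee_pos: [528.2, 36.3, 25.3]
orientation: [-2.448, -1.957, 0.027]
ft_force: [-22.1, -24.7, 14.1]
width: 36.1
grasp_force: 30.0
[-29.12826901 -16.37749604 -13.53093495] [-0.01842147 -0.005051   -0.99981755] -12.704657037190046
```

```bash
python3 -c "
from workcell import ctrl
print(ctrl.close_job())"
```

```text
the job is handed in; nothing more can be done
None
```

I handed the job in at about 22 s; no verdict came back. The end fence is at its end stop, and the long block is still gripped flat in the corner, pushed with about 16 N towards the long fence and 29 N towards the end fence (measured at the wrist).

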